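# Pack the blue stand kit into its caddy

## Task

Pack the blue kit into the grey caddy: stand the blue-capped bottle, the blue boss head and the blue funnel (stem up) upright in the bays, each centred on the board that shows its own outline, the boss head turned so that its thumbscrews lie along the drawn bar (either way round). Their red twins belong to another kit: leave them standing where they are.

Things in the scene. Friction and masses are not known exactly. Their poses are not given: they have to be found in the camera images.
- blue_bottle_mid (a point): Sample bottle, white, standing upright, with a blue screw cap: body 34 mm across, cap 38 mm across and 18 mm tall (its top 18 mm), 72 mm tall in all. Point: on its axis, half-way up (36 mm over its foot); z up the axis. 70 g.
- blue_boss_mid (a point): Boss head (the clamping block of a lab stand), standing upright: blue block 30 x 30 mm, 50 mm tall, with a black spot on top and a steel thumbscrew on each of two opposite sides (+x and -x), together 70 mm long along x, the screw heads 18 mm across and 25 mm up. The plain faces (+y and -y, 30 mm apart) are free to grip. Point: its centre, half-way up (25 mm); z up. 150 g.
- blue_funnel_mid (a point): Plastic funnel, blue, standing mouth down, stem up: mouth 60 mm across, cone narrowing to the stem at 45 mm height, straight stem 12 mm across from 45 mm to the top at 85 mm. Point: on its axis, half-way up (42.5 mm over its foot); z up the axis. 50 g.
- red_bottle_mid (a point): Look-alike that stays where it is. Sample bottle, white, standing upright, with a red screw cap: body 34 mm across, cap 38 mm across and 18 mm tall (its top 18 mm), 72 mm tall in all. Point: on its axis, half-way up (36 mm over its foot); z up the axis. 70 g.
- red_boss_mid (a point): Look-alike that stays where it is. Boss head (the clamping block of a lab stand), standing upright: red block 30 x 30 mm, 50 mm tall, with a black spot on top and a steel thumbscrew on each of two opposite sides (+x and -x), together 70 mm long along x, the screw heads 18 mm across and 25 mm up. The plain faces (+y and -y, 30 mm apart) are free to grip. Point: its centre, half-way up (25 mm); z up. 150 g.
- red_funnel_mid (a point): Look-alike that stays where it is. Plastic funnel, red, standing mouth down, stem up: mouth 60 mm across, cone narrowing to the stem at 45 mm height, straight stem 12 mm across from 45 mm to the top at 85 mm. Point: on its axis, half-way up (42.5 mm over its foot); z up the axis. 50 g.
- board_bottle_top (a point): White board 88 x 88 mm lying flat in one bay of the caddy, fixed, with a black solid disc 38 mm across (the bottle's outline). Point: centre of the board's top face, which lies 7 mm above the table; x along the caddy's length, y across it, z up. Which bay it lies in varies.
- board_boss_top (a point): White board 88 x 88 mm lying flat in one bay of the caddy, fixed, with a black 30 mm square with a bar through it ending in a short crossbar on each side, 70 mm long along x (the boss head's outline with its thumbscrews). Point: centre of the board's top face, which lies 7 mm above the table; x along the caddy's length, y across it, z up. Which bay it lies in varies.
- board_funnel_top (a point): White board 88 x 88 mm lying flat in one bay of the caddy, fixed, with a black ring 60 mm outside and 42 mm inside diameter, white in the middle (the outline of the funnel's mouth). Point: centre of the board's top face, which lies 7 mm above the table; x along the caddy's length, y across it, z up. Which bay it lies in varies.
- caddy: Shallow open grey caddy, fixed to the table, 292 mm long (its x) x 104 mm wide (its y), outer walls 4 mm thick and 20 mm tall, floor 4 mm thick, split by two 4 mm dividers (19 mm tall) into three equal bays in a row, bay centres at x = -97, 0 and +97 mm; each bay holds one white outline board. Small blue bars on its end walls. Origin: centre of its underside, on the table.
Things that resemble listed ones, but are neither listed nor needed, are in the scene too. Leave any green or yellow look-alike of the part that bears blue_bottle_mid alone.

How it is judged:
At the end, for the whole second after the job is handed in: Each blue item stands at rest on its own outline board: upright within 0.12 rad, axis within 15 mm of the board centre, height within 6 mm; boss head thumbscrews within 0.3 rad of the drawn bar, either way round; each red item upright and within 30 mm of its start (horizontal distance between blue_bottle_mid and board_bottle_top below 0.015 m and z of blue_bottle_mid in the frame of board_bottle_top between 0.03 and 0.042 m and angle between each of blue_bottle_mid, blue_boss_mid, blue_funnel_mid, red_bottle_mid, red_boss_mid, red_funnel_mid's own z axis and vertical below 0.12 rad and linear speed of each of blue_bottle, blue_boss, blue_funnel below 0.02 m/s and horizontal distance between blue_boss_mid and board_boss_top below 0.015 m and z of blue_boss_mid in the frame of board_boss_top between 0.019 and 0.031 m and horizontal distance between blue_funnel_mid and board_funnel_top below 0.015 m and z of blue_funnel_mid in the frame of board_funnel_top between 0.0365 and 0.0485 m and angle between the x axis of blue_boss_mid and the x axis of board_boss_top, either way round below 0.3 rad and distance of each of red_bottle_mid, red_boss_mid, red_funnel_mid from where it was at the start of the episode below 0.03 m); the robot touches nothing.
It fails at once if the red bottle is moved or knocked over (distance of red_bottle_mid from where it was at the start of the episode above 0.03 m or angle between red_bottle_mid's own z axis and vertical above 0.5 rad).
It fails at once if the red boss is moved or knocked over (distance of red_boss_mid from where it was at the start of the episode above 0.03 m or angle between red_boss_mid's own z axis and vertical above 0.5 rad).
It fails at once if the red funnel is moved or knocked over (distance of red_funnel_mid from where it was at the start of the episode above 0.03 m or angle between red_funnel_mid's own z axis and vertical above 0.5 rad).
It also fails if it takes over 83 s, if anything falls off the work surface, if the arm or the gripper's body presses on something with over 40 N, if the wrist force passes 120 N, or if a joint passes its speed limit or range.

## Robot

A 6-joint arm with a two-finger parallel gripper is mounted at the origin on the work surface. World frame = base frame: x ahead of the robot, y to its left, z up, the work surface at z = 0. Lengths are in m, angles in rad, forces in N, time in s.
With the tool pointing down it reaches from about 0.275 to 0.875 m from the base axis. Payload 12.5 kg.
Tool frame: the origin (TCP) lies between the finger pads; the fingertips stand 22 mm ahead of it and the grasp point (between the pads) lies 3 mm ahead of it; z points along the fingers, y is the line along which they close (so a half turn about z gives the same grasp; the last joint's range is limited). The gripper opens to 85 mm and grips with 20 to 120 N. Pads are 22 mm wide; open, the fingers measure 114 mm over their backs; the gripper's body (76 mm by 85 mm) begins 54 mm behind the grasp point. The pads swing forward as they close: fully open they stand 13 mm farther back than shut.
Start: joints at [-1.2, 0.351, 1.652, -0, 1.139, -0.085], TCP at [0.242, -0.494, 0.253] pointing down, gripper open.
Joint ranges: [-2.75, 2.75], [-0.79, 2.1], [0.01, 2.65], [-1.57, 4.71], [0.07, 3.14], [-2.87, 2.87]. Speed limits (rad/s): [2.22, 2.22, 2.79, 3.14, 3.14, 3.14].

## Interface

Orientations are given as a 3x3 rotation matrix whose columns are the frame's x, y, z axes.
In Python, from station import env gives the robot as it stands.
- The arm moves only by the tool send_rows, never from a script. Its argument "steps" is a list of rows, each a list of 6 numbers: the shift along the tool's x, y, z scaled (see below), then the turn, a rotation vector about the tool's x, y, z scaled (see below). In form: [[dx, dy, dz, ax, ay, az], ...]. A call has 1 to 20 rows; each row is the pose to reach, as a shift and turn from the pose commanded when the call began, along the tool's axes at that moment; what a row does not reach only later rows make up. The controller multiplies each number of a shift by 0.1 m and each number of a turn by pi/2 rad. A row lasts 1/8 s, in which the tool goes at most 62.5 mm and 10.7 degrees, less where a joint would pass 70% of its speed; a pose out of reach is approached as far as the arm can. A call with a number of a shift or a turn outside -1 to 1 is refused whole. A call with a gripper value outside its range is refused whole. "jaw" is the opening, from -1 (shut) to 1 (fully open), set as the call begins (left out, the last holds). The fingers move at their own pace and stop on an object; the grip force is fixed at half the most. Time passes only in rows, so rows that repeat a pose let the fingers close. It gives the time, the measured TCP pose, the force, the opening and the grip force at its end, in the units of the state.
- env.sense(): the state, without advancing time (a new reading comes with each control period).
- env.capture(name): name is "side" or "top" or "wrist"; returns a dict with "pixels" (480x640x3 uint8, red, green, blue), "camera_matrix" (3x3 intrinsics, pixels), "origin" and "orientation" of the camera in the world. Camera axes: x right, y up, looking along -z (the intrinsics and any distortion apply to the point x, -y, -z); pixel columns grow to the right and rows downward; lengths in m; the calibration is good to about 2 mm. The wrist camera is an equidistant fisheye: a pixel r from the principal point sees the ray r / f radians off the axis. A picture is of the moment at which its call begins. There is no depth.
- env.close_job(): hands the job in; it is judged then, once.
The state is a dict: "t": time; "joints": joint angles; "joint_velocities": joint speeds; "tau": joint torques, N m; "position": TCP position; "orientation": TCP orientation; "wrist_force": force on the tool from outside, world axes, zero at the start; "torque": the same for the moment, N m; "finger_gap": finger opening in m; "gripper_force": force on a finger pad.
Only numpy, scipy, OpenCV 4.12 (cv2) and the standard library are available. Lean on these libraries where they do the work, as an engineer would, in place of code of your own. Each camera call takes 0.05 s, during which the arm holds its last target. There are 200 camera calls.

## Working session

There is one attempt and no reset: what is moved stays moved. The work goes in short steps, Python scripts to look and compute and a tool call to move; the robot and the scene stay as the last step left them, time stands still between calls to the robot, and variables do not carry over. Pictures are saved under pics/ and viewed, at most 14 in all, crops included, and the job is handed in when it is done.

Besides the shell and the picture viewer there is one more tool, called after "Call:" as name(argument=value, ...), one argument or row to a line, values as JSON. send_rows: Moves the arm, as the interface text tells. Its arguments: {"type":"object","properties":{"steps":{"type":"array"},"jaw":{"type":"number"}},"required":["steps"]}

```bash
ls; mkdir -p pics
python3 - <<'E'
from station import env
import cv2,pickle
d={}
for n in("top","side"):
    c=env.capture(n);d[n]=c;cv2.imwrite(f"pics/{n}0.png",c["pixels"][:,:,::-1])
    print(n,c["camera_matrix"],c["origin"],c["orientation"],[k for k in c])
pickle.dump(d,open("c0.pkl","wb"))
s=env.sense();print(s["t"],s["position"],s["orientation"],s["finger_gap"])
E
```

```text
pics
top [[461.57176779   0.         318.26301659]
 [  0.         461.57176779 241.86327889]
 [  0.           0.           1.        ]] [ 0.48156696 -0.00346785  1.04098401] [[-0.01627077  0.99706879 -0.07476018]
 [-0.99974851 -0.01737737 -0.01417539]
 [-0.01543297  0.07451074  0.99710078]] ['pixels', 'camera_matrix', 'origin', 'orientation']
side [[603.18758646   0.         313.2325948 ]
 [  0.         603.18758646 236.03868138]
 [  0.           0.           1.        ]] [0.29873616 0.87854228 0.72020098] [[-0.95886202  0.17093764 -0.22663615]
 [-0.28386654 -0.57218532  0.76943079]
 [ 0.00184681  0.80211239  0.59717025]] ['pixels', 'camera_matrix', 'origin', 'orientation']
0.1 [ 0.24203109 -0.49358387  0.25282873] [[ 8.97898000e-01  4.40203426e-01 -3.53771130e-04]
 [ 4.40203555e-01 -8.97897488e-01  9.65537647e-04]
 [ 1.07382772e-04 -1.02268563e-03 -9.99999471e-01]] 0.08578032616682725
```

View pics/top0.png

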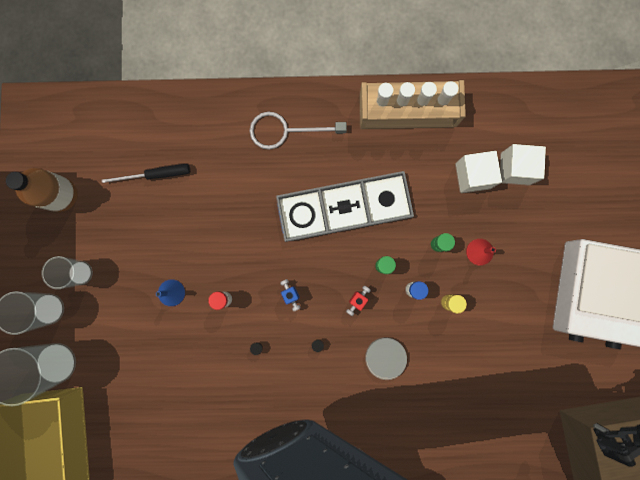

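View pics/side0.png

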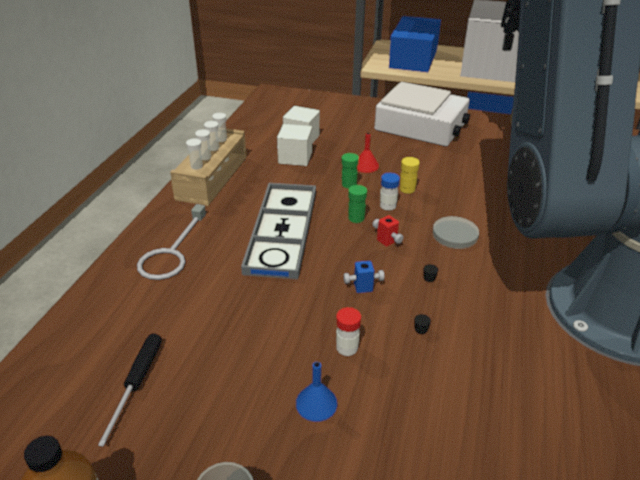

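The top view shows these look-alikes:

| Item | Wanted | Look-alikes |
|---|---|---|
| Bottle | blue cap (420,291) | red cap (219,300), green (387,265) and (445,242), yellow (457,304) |
| Boss head | blue (290,296) | red (360,300) |
| Funnel | blue (172,293) | red (480,252) |

The boards are the ring (302,214), the barred square (345,206) and the disc (387,199). Next I'll measure positions and check the choice in one crop.

```bash
cat > h.py <<'E'
import numpy as np,cv2
def ray(c,u,v):
    K=c["camera_matrix"];d=np.array([(u-K[0,2])/K[0,0],-(v-K[1,2])/K[1,1],-1.0])
    return np.array(c["origin"]),np.array(c["orientation"])@d
def onz(c,u,v,z):
    o,d=ray(c,u,v);return o+d*(z-o[2])/d[2]
def proj(c,p):
    q=np.array(c["orientation"]).T@(np.array(p)-c["origin"]);K=c["camera_matrix"]
    return K[0,2]+K[0,0]*q[0]/-q[2],K[1,2]-K[1,1]*q[1]/-q[2]
def blobs(mask,roi,amin=12):
    x0,y0,x1,y1=roi;m=np.zeros(mask.shape,np.uint8);m[y0:y1,x0:x1]=mask[y0:y1,x0:x1]
    n,l,s,ce=cv2.connectedComponentsWithStats(m)
    return [(ce[i],s[i],l==i) for i in range(1,n) if s[i,4]>=amin]
def hsv(c):return cv2.cvtColor(c["pixels"],cv2.COLOR_RGB2HSV)
def color(c,name):
    h=hsv(c);H,S,V=h[...,0],h[...,1],h[...,2]
    if name=="blue":return ((H>100)&(H<125)&(S>140)&(V>60)).astype(np.uint8)
    if name=="red":return (((H<6)|(H>174))&(S>170)&(V>90)).astype(np.uint8)
    if name=="black":return (V<60).astype(np.uint8)
    if name=="white":return ((V>150)&(S<60)).astype(np.uint8)
E
python3 - <<'E'
import pickle;from h import *
d=pickle.load(open("c0.pkl","rb"))
for n,roi in(("top",(100,180,520,330)),("side",(230,120,480,430))):
    c=d[n]
    for col in("blue","red","black"):
        for ce,s,_ in blobs(color(c,col),roi):
            print(n,col,ce.round(1),s)
t=d["top"]["pixels"][180:330,140:520,::-1]
s=d["side"]["pixels"][120:430,240:480,::-1]
a=cv2.resize(t,(760,300),interpolation=2)
cv2.imwrite("pics/crop0.png",a)
E
```

```text
top blue [171.2 292.5] [158 280  27  26 528]
top blue [418.6 290. ] [410 282  18  17 256]
top blue [289.8 295. ] [281 287  18  17 150]
top red [479.1 251.6] [466 239  27  26 546]
top red [217.2 300.3] [209 292  18  18 254]
top red [358.2 300.6] [350 292  18  19 169]
top black [335.5 187.1] [324 185  24   5  24]
top black [493.5 188.5] [470 184  37  10 104]
top black [386.  198.3] [379 191  15  15 178]
top black [344.  206.6] [329 200  30  14 195]
top black [301.6 214.8] [290 203  25  25 164]
top black [300.5 239.1] [294 238  14   3  14]
top black [370.3 292.8] [365 286  11  14  65]
top black [289.  295.2] [287 293   5   5  23]
top black [465.3 299.6] [462 295   6  11  12]
top black [358.7 300.9] [356 299   6   5  24]
top black [356.3 311.4] [354 309   6   6  23]
side blue [389.8 180.2] [382 173  17  15 216]
side blue [363.8 276.8] [354 261  20  31 490]
side blue [269.1 272.3] [251 270  37   6 137]
side blue [316.2 399.5] [ 297  363   40   58 1275]
side red [367.2 158.4] [358 134  21  39 443]
side red [386.7 229.9] [377 215  22  31 460]
side red [348.2 318.6] [336 307  25  24 495]
side black [458.9 129.5] [453 120  16  21 121]
side black [313.5 147.9] [313 145   3   8  12]
side black [288.5 200.9] [282 198  14   7  80]
side black [281.6 226.9] [275 219  14  17  91]
side black [273.1 259.6] [260 251  28  16  66]
side black [364.3 265.7] [362 265   6   3  12]
side black [429.8 272.7] [423 265  15  17 202]
side black [421.6 323.7] [414 315  16  19 247]
side black [325.8 382.5] [324 380   5   7  13]
```

View pics/crop0.png

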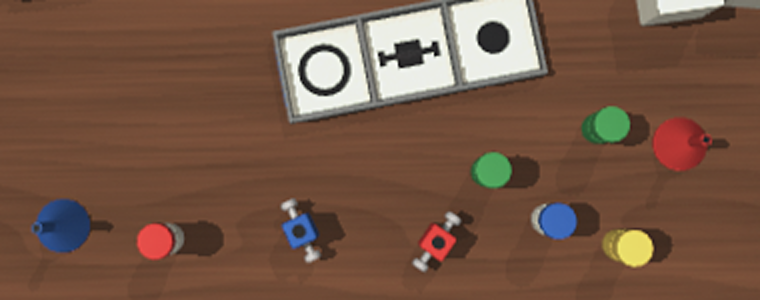

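The crop confirms the blue-capped bottle at crop (557,220), boss at (299,232) and funnel at (62,225). Now their positions in the world.

Run:
```python
import pickle;from h import *
d=pickle.load(open("c0.pkl","rb"));T=d["top"];S=d["side"]
np.set_printoptions(precision=4,suppress=True)
def tri(a,b):
    o1,d1=ray(T,*a);o2,d2=ray(S,*b)
    t=np.linalg.lstsq(np.c_[d1,-d2],o2-o1,rcond=None)[0]
    p,q=o1+d1*t[0],o2+d2*t[1];return (p+q)/2,np.linalg.norm(p-q)
print("bottle cap",onz(T,418.6,290,.071))
print("red bottle",onz(T,217.2,300.3,.071))
print("boss top spot",onz(T,289,295.2,.05), "tri",tri((289,295.2),(364.3,265.7)))
print("red boss",onz(T,358.7,300.9,.05))
# thumbscrew heads
w=((hsv(T)[...,1]<70)&(hsv(T)[...,2]>120)).astype(np.uint8)
for ce,s,_ in blobs(w,(270,275,310,318),5):print("screw",ce,s,onz(T,*ce,.025))
# funnel base outline: contour -> z=0 -> min enclosing
for roi in((150,270,200,315),(455,230,500,270)):
    col="blue" if roi[0]==150 else "red"
    ce,s,m=max(blobs(color(T,col),roi),key=lambda b:b[1][4])
    cn=max(cv2.findContours(m.astype(np.uint8),0,1)[0],key=cv2.contourArea)[:,0]
    P=np.array([onz(T,*p,0)[:2] for p in cn],np.float32)
    print("funnel",col,cv2.minEnclosingCircle(P),cv2.fitEllipse(P*1000))
print("tip tri",tri((159.5,294),(316.5,364.5)), "red",tri((493.5,250),(367,135)))
for n,u in(("disc",(386,198.3)),("boss",(344,206.6)),("ring",(301.6,214.8))):print(n,onz(T,*u,.007))
for n,u in(("disc",(288.5,200.9)),("boss",(281.6,226.9)),("ring",(273.1,259.6))):print(n,"side",onz(S,*u,.007))
for n,u in(("cap",(389.8,180.2)),("funnel",(316.2,399.5))):print(n,"side",onz(S,*u,.06))
```

```text
bottle cap [ 0.45   -0.1972  0.071 ]
red bottle [0.4352 0.224  0.071 ]
boss top spot [0.4427 0.075  0.05  ] tri (array([0.4427, 0.0749, 0.0518]), np.float64(9.812225545038935e-05))
red boss [ 0.4283 -0.0735  0.05  ]
screw [284.3333 283.6444] [280 279   9  11  45] [0.4671 0.087  0.025 ]
screw [295. 307.] [292 303   7   8  40] [0.4158 0.0642 0.025 ]
funnel blue ((0.4517057240009308, 0.345151424407959), 0.029795244336128235) ((451.0463562011719, 344.8111267089844), (56.005916595458984, 57.061485290527344), 162.07876586914062)
funnel red ((0.5314257144927979, -0.3502558767795563), 0.030279193073511124) ((531.5489501953125, -349.6643981933594), (56.87661361694336, 57.487545013427734), 31.094993591308594)
tip tri (array([0.4513, 0.341 , 0.0844]), np.float64(0.0012553849922612233)) red (array([ 0.5318, -0.3521,  0.0811]), np.float64(0.003055348472988711))
disc [ 0.655  -0.1433  0.007 ]
boss [ 0.6379 -0.0482  0.007 ]
ring [0.621  0.0479 0.007 ]
disc side [ 0.6562 -0.1464  0.007 ]
boss side [ 0.6394 -0.0517  0.007 ]
ring side [0.6207 0.0524 0.007 ]
cap side [ 0.4512 -0.2057  0.06  ]
funnel side [0.4411 0.3794 0.06  ]
```

Call:
send_rows(
  steps=[
    [0.5,-0.28,0.2,0,0,-0.12],
    [1,-0.55,0.4,0,0,-0.24],
    [1,-0.55,0.4,0,0,-0.36],
    [1,-0.55,0.4,0,0,-0.49],
    [1,-0.55,0.4,0,0,-0.49],
  ],
  jaw=1,
)

```text
t: 0.72
position: [0.3077, -0.4003, 0.2131]
orientation: [[0.339, 0.941, -0.0], [0.941, -0.339, 0.0], [0.0, -0.0, -1.0]]
wrist_force: [-0.6, -0.0, 0.5]
finger_gap: 0.0855
gripper_force: 0.0
```

```bash
cat > go.py <<'E'
# go.py x y z yaw_deg : shift/turn in the move's units from the present pose
import sys,numpy as np
from station import env
from scipy.spatial.transform import Rotation as R
def go(x,y,z,yaw):
    s=env.sense();M=np.array(s["orientation"]);c,n=np.cos(np.radians(yaw)),np.sin(np.radians(yaw))
    G=np.array([[c,n,0],[n,-c,0],[0,0,-1.]])
    print("t %.2f"%s["t"],"pos",np.round(s["position"],4),"yaw %.1f"%np.degrees(np.arctan2(M[1,0],M[0,0])),"gap %.4f"%s["finger_gap"],"q6 %.2f"%s["joints"][5],"F",np.round(s["wrist_force"],1))
    print("shift",np.round(M.T@(np.array([x,y,z])-s["position"])/.1,3),"turn",np.round(R.from_matrix(M.T@G).as_rotvec()/(np.pi/2),3))
if __name__=="__main__":go(*map(float,sys.argv[1:]))
E
python3 go.py .450 -.1975 .16 70
```

```text
t 0.72 pos [ 0.3077 -0.4003  0.2131] yaw 70.2 gap 0.0855 q6 -0.66 F [-0.6 -0.   0.5]
shift [2.389 0.653 0.531] turn [-0.    -0.     0.002]
```

Call:
send_rows(
  steps=[
    [0.5,0.3,0.2,0,0,0],
    [1,0.6,0.4,0,0,0],
    [1,0.6,0.4,0,0,0],
  ],
)

```text
t: 1.1
position: [0.3994, -0.3241, 0.1718]
orientation: [[0.339, 0.941, -0.002], [0.941, -0.339, 0.002], [0.001, -0.002, -1.0]]
wrist_force: [0.3, -0.5, 1.3]
finger_gap: 0.0851
gripper_force: 0.0
```

Call:
send_rows(
  steps=[
    [0.5,0,0,0,0,0],
    [1,0,0,0,0,0],
    [1,0,0,0,0,0],
  ],
)

```text
t: 1.48
position: [0.4321, -0.2311, 0.1736]
orientation: [[0.339, 0.941, -0.0], [0.941, -0.339, 0.0], [0.0, -0.0, -1.0]]
wrist_force: [-0.6, -0.2, -0.7]
finger_gap: 0.0854
gripper_force: 0.0
```

Call:
send_rows(
  steps=[
    [0.39,0.05,0.13,0,0,0],
    [0.39,0.05,0.13,0,0,0],
    [0.39,0.05,0.13,0,0,0],
  ],
)

```text
t: 1.85
position: [0.4495, -0.1988, 0.1606]
orientation: [[0.34, 0.94, 0.0], [0.94, -0.34, -0.001], [-0.0, 0.0, -1.0]]
wrist_force: [0.1, -0.1, 0.3]
finger_gap: 0.0855
gripper_force: 0.0
```

Run:
```python
from station import env
import cv2
from go import go
go(.450,-.1975,.061,70)
c=env.capture("wrist");cv2.imwrite("pics/w1.png",c["pixels"][:,:,::-1]);print(c["camera_matrix"],c["origin"],c["orientation"])
```

```text
t 1.85 pos [ 0.4495 -0.1988  0.1606] yaw 70.1 gap 0.0855 q6 -0.16 F [ 0.1 -0.1  0.3]
shift [ 0.014 -0.001  0.996] turn [0.    0.    0.001]
[[371.64829954   0.         316.81555382]
 [  0.         371.64829954 233.83123827]
 [  0.           0.           1.        ]] [ 0.4752932  -0.1285238   0.28016045] [[ 9.40306003e-01  3.24804235e-01  1.01621010e-01]
 [-3.40330067e-01  8.97634542e-01  2.80049415e-01]
 [-2.57293216e-04 -2.97916831e-01  9.54591795e-01]]
```

View pics/w1.png

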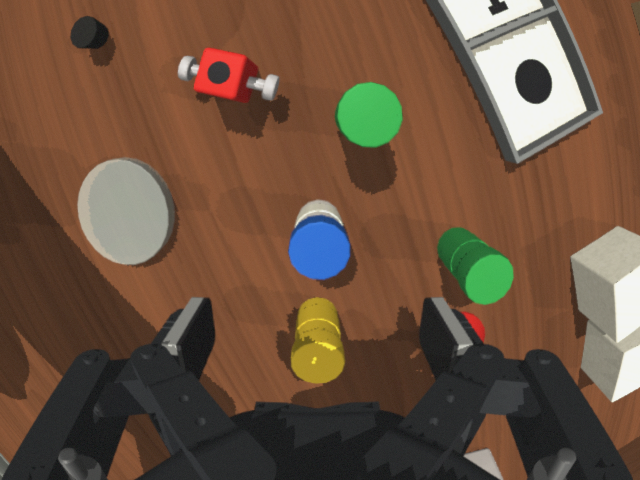

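The wrist view shows the blue cap at about (320,249), between the fingers along the closing direction. I'll cast its ray.

```bash
cat >> h.py <<'E'
def wray(c,u,v):
    K=c["camera_matrix"];x,y=(u-K[0,2])/K[0,0],(v-K[1,2])/K[1,1];r=np.hypot(x,y);s=np.sin(r)/max(r,1e-9)
    return np.array(c["origin"]),np.array(c["orientation"])@np.array([x*s,-y*s,-np.cos(r)])
def wonz(c,u,v,z):
    o,d=wray(c,u,v);return o+d*(z-o[2])/d[2]
E
python3 - <<'E'
from station import env
from h import *
c=env.capture("wrist")
ce,s,_=max(blobs(color(c,"blue"),(250,180,400,320)),key=lambda b:b[1][4]);print(ce,s,wonz(c,*ce,.071))
ce,s,_=max(blobs(color(c,"black"),(500,40,570,120)),key=lambda b:b[1][4]);print(ce,s,wonz(c,*ce,.007))
E
```

```text
[318.97754293 247.28500661] [ 289  216   61   63 3028] [ 0.45137673 -0.19832532  0.071     ]
[532.99742489  80.98626609] [ 516   60   35   43 1165] [ 0.65449868 -0.14659079  0.007     ]
```

Call:
send_rows(
  steps=[
    [0.01,0.01,0.35,0,0,0],
    [0.01,0.01,0.7,0,0,0],
    [0.01,0.01,0.99,0,0,0],
    [0.01,0.01,0.99,0,0,0],
    [0.01,0.01,0.99,0,0,0],
  ],
)

```text
t: 2.58
position: [0.4514, -0.1977, 0.0624]
orientation: [[0.339, 0.941, 0.001], [0.941, -0.339, -0.001], [-0.0, 0.001, -1.0]]
wrist_force: [0.6, -0.6, -0.2]
finger_gap: 0.0856
gripper_force: 0.0
```

Call:
send_rows(
  steps=[
    [0,0,0,0,0,0],
    [0,0,0,0,0,0],
    [0,0,0,0,0,0],
    [0,0,0,0,0,0],
    [0,0,0,0,0,0],
    [0,0,0,0,0,0],
    [0,0,0,0,0,0],
    [0,0,0,0,0,0],
  ],
  jaw=-1,
)

```text
t: 3.58
position: [0.4513, -0.1971, 0.062]
orientation: [[0.338, 0.941, 0.001], [0.941, -0.338, -0.0], [-0.0, 0.001, -1.0]]
wrist_force: [-1.5, 0.7, 7.0]
finger_gap: 0.0365
gripper_force: 59.0
```

Call:
send_rows(
  steps=[
    [0,0,-0.35,0,0,0],
    [0,0,-0.7,0,0,0],
    [0,0,-1,0,0,0],
    [0,0,-1,0,0,0],
    [0,0,-1,0,0,0],
  ],
)

```text
t: 4.2
position: [0.4506, -0.1967, 0.1605]
orientation: [[0.338, 0.941, -0.001], [0.941, -0.338, 0.001], [0.0, -0.001, -1.0]]
wrist_force: [1.4, 0.1, -0.3]
finger_gap: 0.036
gripper_force: 60.2
```

```bash
python3 go.py .655 -.1445 .162 70
```

```text
t 4.20 pos [ 0.4506 -0.1967  0.1605] yaw 70.2 gap 0.0360 q6 -0.16 F [ 1.4  0.1 -0.3]
shift [ 1.182  1.747 -0.016] turn [-0.001 -0.     0.002]
```

Call:
send_rows(
  steps=[
    [0.3,0.45,0,0,0,0],
    [0.6,0.9,0,0,0,0],
    [0.65,0.97,0,0,0,0],
    [0.65,0.97,0,0,0,0],
  ],
)

```text
t: 4.7
position: [0.5636, -0.1682, 0.1597]
orientation: [[0.338, 0.941, -0.003], [0.941, -0.338, 0.001], [-0.0, -0.003, -1.0]]
wrist_force: [-0.6, -0.0, -1.2]
finger_gap: 0.0363
gripper_force: 60.3
```

Call:
send_rows(
  steps=[
    [0.3,0.45,0,0,0,0],
    [0.53,0.78,0,0,0,0],
    [0.53,0.78,0,0,0,0],
    [0.53,0.78,0,0,0,0],
    [0.53,0.78,0,0,0,0],
  ],
)

```text
t: 5.32
position: [0.6545, -0.1457, 0.1613]
orientation: [[0.339, 0.941, -0.001], [0.941, -0.339, 0.0], [-0.0, -0.001, -1.0]]
wrist_force: [0.3, 0.7, 0.8]
finger_gap: 0.0368
gripper_force: 60.5
```

Run:
```python
from station import env
import cv2
from go import go
go(.655,-.1445,.069,70)
for n in("side","wrist"):
    c=env.capture(n);p=c["pixels"][:,:,::-1]
    if n=="side":p=cv2.resize(p[80:280,200:440],None,fx=3,fy=3)
    cv2.imwrite(f"pics/{n}2.png",p)
```

```text
t 5.33 pos [ 0.6545 -0.1457  0.1613] yaw 70.2 gap 0.0368 q6 0.06 F [0.3 0.7 0.8]
shift [0.013 0.001 0.923] turn [-0.001  0.     0.002]
```

View pics/side2.png

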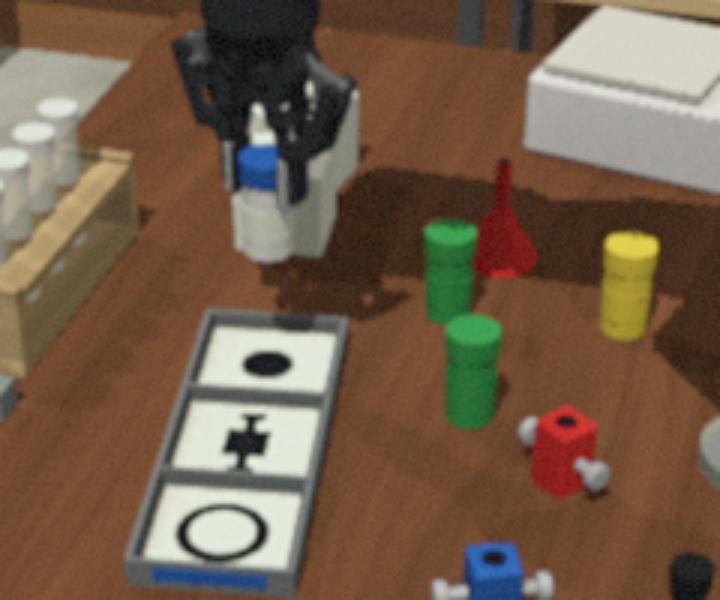

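The bottle hangs upright in the jaws, at crop (265,200). Lowering it onto the disc.

Call:
send_rows(
  steps=[
    [0.01,0,0.35,0,0,0],
    [0.01,0,0.7,0,0,0],
    [0.01,0,0.85,0,0,0],
    [0.01,0,0.88,0,0,0],
    [0.01,0,0.91,0,0,0],
    [0.01,0,0.92,0,0,0],
    [0.01,0,0.92,0,0,0],
  ],
)

```text
t: 6.3
position: [0.6562, -0.1442, 0.0699]
orientation: [[0.338, 0.941, 0.001], [0.941, -0.338, -0.0], [0.0, 0.001, -1.0]]
wrist_force: [-0.2, 0.3, -1.4]
finger_gap: 0.0364
gripper_force: 60.5
```

Call:
send_rows(
  steps=[
    [0,0,0.01,0,0,0],
    [0,0,0.02,0,0,0],
    [0,0,0.02,0,0,0],
  ],
)

```text
t: 6.68
position: [0.6565, -0.1443, 0.069]
orientation: [[0.338, 0.941, 0.001], [0.941, -0.338, -0.0], [0.0, 0.001, -1.0]]
wrist_force: [-4.3, 1.0, 12.6]
finger_gap: 0.0367
gripper_force: 61.8
```

Call:
send_rows(
  steps=[
    [0,0,0,0,0,0],
    [0,0,0,0,0,0],
    [0,0,0,0,0,0],
    [0,0,0,0,0,0],
    [0,0,0,0,0,0],
  ],
  jaw=0.5,
)

```text
t: 7.3
position: [0.656, -0.1442, 0.0672]
orientation: [[0.339, 0.941, -0.0], [0.941, -0.339, 0.0], [0.0, -0.0, -1.0]]
wrist_force: [-0.0, 0.9, 0.3]
finger_gap: 0.064
gripper_force: 0.0
```

Call:
send_rows(
  steps=[
    [0,0,-0.35,0,0,0],
    [0,0,-0.7,0,0,0],
    [0,0,-1,0,0,0],
    [0,0,-1,0,0,0],
  ],
)

```text
t: 7.8
position: [0.657, -0.1445, 0.1699]
orientation: [[0.338, 0.941, 0.004], [0.941, -0.338, -0.001], [0.0, 0.004, -1.0]]
wrist_force: [0.7, 0.2, -0.3]
finger_gap: 0.0643
gripper_force: 0.0
```

Run:
```python
from station import env
from h import *
from go import go
c=env.capture("wrist");cv2.imwrite("pics/w3.png",c["pixels"][:,:,::-1])
for ce,s,_ in blobs(color(c,"blue"),(200,100,440,350),100):print(ce,s,wonz(c,*ce,.078))
go(.442,.075,.15,24)
```

```text
[315.74074074 249.67729767] [ 286  218   60   64 2916] [ 0.6566485  -0.14553856  0.078     ]
t 7.85 pos [ 0.6563 -0.1443  0.168 ] yaw 70.2 gap 0.0640 q6 0.06 F [-0.2  1.1 -1.1]
shift [ 1.338 -2.759  0.175] turn [ 0.001 -0.     0.514]
```

View pics/w3.png

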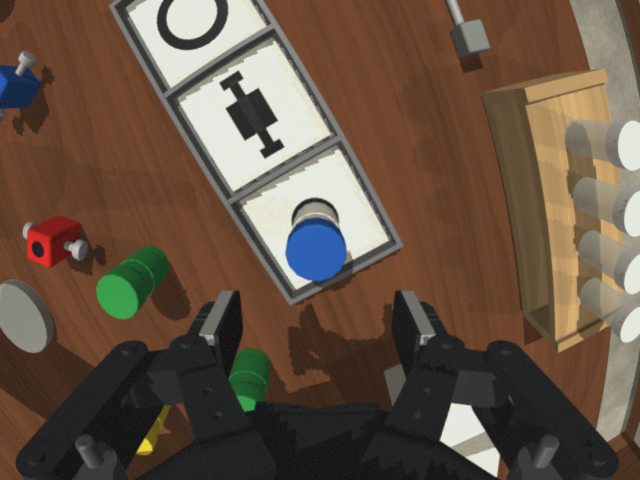

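The wrist view shows the bottle upright, its cap at (316,249) and its foot covering the disc. On to the boss head.

Call:
send_rows(
  steps=[
    [0.22,-0.46,0,0,0,0],
    [0.45,-0.92,0,0,0,0],
    [0.45,-0.92,0,0,0,0],
  ],
  jaw=0.6,
)

```text
t: 8.22
position: [0.5821, -0.0686, 0.166]
orientation: [[0.337, 0.942, -0.004], [0.942, -0.337, 0.001], [-0.0, -0.004, -1.0]]
wrist_force: [0.6, -0.5, 0.6]
finger_gap: 0.0681
gripper_force: 0.0
```

Call:
send_rows(
  steps=[
    [0.22,-0.46,0,0,0,0],
    [0.45,-0.92,0,0,0,0],
    [0.45,-0.92,0,0,0,0],
  ],
)

```text
t: 8.6
position: [0.5117, 0.0041, 0.1665]
orientation: [[0.337, 0.942, -0.002], [0.942, -0.337, 0.0], [-0.0, -0.002, -1.0]]
wrist_force: [0.8, -0.2, 0.8]
finger_gap: 0.0683
gripper_force: 0.0
```

Call:
send_rows(
  steps=[
    [0.22,-0.46,0,0,0,0.12],
    [0.45,-0.92,0,0,0,0.24],
    [0.45,-0.92,0,0,0,0.36],
    [0.45,-0.92,0,0,0,0.47],
    [0.45,-0.92,0,0,0,0.51],
    [0.45,-0.92,0,0,0,0.51],
  ],
)

```text
t: 9.35
position: [0.4428, 0.0757, 0.1669]
orientation: [[0.911, 0.412, -0.0], [0.412, -0.911, -0.0], [-0.0, 0.0, -1.0]]
wrist_force: [-0.7, 0.1, 0.4]
finger_gap: 0.0681
gripper_force: 0.0
```

Run:
```python
from station import env
from h import *
from go import go
c=env.capture("wrist");cv2.imwrite("pics/w4.png",c["pixels"][:,:,::-1])
for ce,s,_ in blobs(color(c,"blue"),(200,100,440,350),100):print(ce,s,wonz(c,*ce,.04))
for ce,s,_ in blobs(color(c,"black"),(240,150,400,300),30):print("black",ce,s,wonz(c,*ce,.05))
go(.442,.075,.041,24)
```

```text
[320.92556103 229.07389163] [ 300  202   43   55 1827] [0.4461455  0.07300701 0.04      ]
black [320.76547231 237.10749186] [311 228  21  19 307] [0.44367167 0.0721124  0.05      ]
t 9.40 pos [0.4426 0.0758 0.167 ] yaw 24.4 gap 0.0681 q6 1.21 F [-0.1 -0.   0.1]
shift [-0.009  0.005  1.26 ] turn [-0.     0.     0.004]
```

View pics/w4.png

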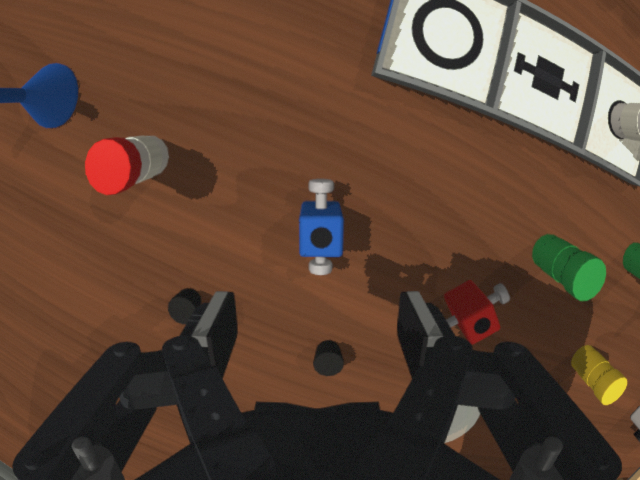

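The boss head sits at (321,237) with its screws vertical in the image (from y=185 to 268), so the jaw is aligned. Lowering.

Call:
send_rows(
  steps=[
    [0,0.01,0.4,0,0,0],
    [0,0.01,0.8,0,0,0],
    [0,0.01,1,0,0,0],
    [0,0.01,1,0,0,0],
  ],
)

```text
t: 9.9
position: [0.442, 0.0751, 0.0661]
orientation: [[0.911, 0.413, -0.003], [0.413, -0.911, -0.0], [-0.003, -0.001, -1.0]]
wrist_force: [1.0, -0.6, 1.5]
finger_gap: 0.0684
gripper_force: 0.0
```

Call:
send_rows(
  steps=[
    [0,0,0.15,0,0,0],
    [0,0,0.26,0,0,0],
    [0,0,0.26,0,0,0],
    [0,0,0.26,0,0,0],
  ],
)

```text
t: 10.4
position: [0.4426, 0.0754, 0.0415]
orientation: [[0.911, 0.412, 0.0], [0.412, -0.911, 0.0], [0.0, 0.0, -1.0]]
wrist_force: [-0.0, 0.4, 0.4]
finger_gap: 0.0685
gripper_force: 0.0
```

Call:
send_rows(
  steps=[
    [0,0,0,0,0,0],
    [0,0,0,0,0,0],
    [0,0,0,0,0,0],
    [0,0,0,0,0,0],
    [0,0,0,0,0,0],
    [0,0,0,0,0,0],
    [0,0,0,0,0,0],
    [0,0,0,0,0,0],
  ],
  jaw=-1,
)

```text
t: 11.4
position: [0.4427, 0.0754, 0.0417]
orientation: [[0.911, 0.412, 0.001], [0.412, -0.911, 0.0], [0.001, 0.0, -1.0]]
wrist_force: [-1.1, -0.7, 5.2]
finger_gap: 0.029
gripper_force: 59.7
```

Call:
send_rows(
  steps=[
    [0,0,-0.35,0,0,0],
    [0,0,-0.7,0,0,0],
    [0,0,-0.8,0,0,0],
    [0,0,-0.8,0,0,0],
    [0,0,-0.8,0,0,0],
  ],
)

```text
t: 12.02
position: [0.4418, 0.0753, 0.1202]
orientation: [[0.911, 0.412, -0.002], [0.412, -0.911, -0.0], [-0.002, -0.001, -1.0]]
wrist_force: [0.5, -0.7, -1.5]
finger_gap: 0.0293
gripper_force: 59.8
```

```bash
python3 go.py .638 -.0485 .12 100.1
```

```text
t 12.03 pos [0.4418 0.0753 0.1202] yaw 24.3 gap 0.0293 q6 1.21 F [ 0.5 -0.7 -1.5]
shift [ 1.278e+00  1.936e+00 -1.000e-03] turn [-0.001  0.001 -0.842]
```

Call:
send_rows(
  steps=[
    [0.3,0.46,0,0,0,0],
    [0.6,0.92,0,0,0,0],
    [0.64,0.97,0,0,0,0],
    [0.64,0.97,0,0,0,0],
  ],
)

```text
t: 12.52
position: [0.5398, 0.0133, 0.12]
orientation: [[0.911, 0.411, -0.003], [0.411, -0.912, 0.0], [-0.002, -0.001, -1.0]]
wrist_force: [-0.5, 0.3, -1.4]
finger_gap: 0.0293
gripper_force: 60.1
```

Call:
send_rows(
  steps=[
    [0.2,0.3,0,0,0,-0.1],
    [0.4,0.6,0,0,0,-0.2],
    [0.64,0.97,0,0,0,-0.3],
    [0.64,0.97,0,0,0,-0.4],
    [0.64,0.97,0,0,0,-0.5],
    [0.64,0.97,0,0,0,-0.6],
    [0.64,0.97,0,0,0,-0.7],
    [0.64,0.97,0,0,0,-0.8],
    [0.64,0.97,0,0,0,-0.842],
    [0.64,0.97,0,0,0,-0.842],
    [0.64,0.97,0,0,0,-0.842],
  ],
)

```text
t: 13.9
position: [0.6384, -0.0481, 0.1211]
orientation: [[-0.174, 0.985, -0.001], [0.985, 0.174, 0.0], [0.0, -0.001, -1.0]]
wrist_force: [-0.8, 0.6, -2.1]
finger_gap: 0.0294
gripper_force: 60.1
```

```bash
python3 go.py .638 -.0485 .049 100.1
```

```text
t 13.90 pos [ 0.6384 -0.0481  0.1211] yaw 100.0 gap 0.0294 q6 -0.32 F [-0.8  0.6 -2.1]
shift [-0.003 -0.004  0.721] turn [-0.    -0.    -0.001]
```

Call:
send_rows(
  steps=[
    [0,0,0.3,0,0,0],
    [0,0,0.55,0,0,0],
    [0,0,0.65,0,0,0],
    [0,0,0.69,0,0,0],
    [0,0,0.71,0,0,0],
    [0,0,0.73,0,0,0],
    [0,0,0.73,0,0,0],
  ],
)

```text
t: 14.78
position: [0.6393, -0.0488, 0.0488]
orientation: [[-0.175, 0.985, 0.001], [0.985, 0.175, -0.0], [-0.0, 0.001, -1.0]]
wrist_force: [0.8, 0.1, -0.3]
finger_gap: 0.0294
gripper_force: 60.3
```

Call:
send_rows(
  steps=[
    [-0.01,0,0.01,0,0,0],
    [-0.01,0,0.02,0,0,0],
    [-0.01,0,0.02,0,0,0],
  ],
)

```text
t: 15.15
position: [0.6394, -0.049, 0.0488]
orientation: [[-0.175, 0.985, 0.001], [0.985, 0.175, 0.001], [0.001, 0.001, -1.0]]
wrist_force: [-9.0, 5.9, 22.7]
finger_gap: 0.0291
gripper_force: 63.4
```

Call:
send_rows(
  steps=[
    [0,0,0,0,0,0],
    [0,0,0,0,0,0],
    [0,0,0,0,0,0],
    [0,0,0,0,0,0],
    [0,0,0,0,0,0],
  ],
  jaw=0.3,
)

```text
t: 15.78
position: [0.6391, -0.0498, 0.0462]
orientation: [[-0.175, 0.985, -0.0], [0.985, 0.175, 0.0], [0.0, -0.0, -1.0]]
wrist_force: [-0.7, 0.2, 1.3]
finger_gap: 0.0557
gripper_force: 0.0
```

Call:
send_rows(
  steps=[
    [0,0,-0.35,0,0,0],
    [0,0,-0.7,0,0,0],
    [0,0,-1,0,0,0],
    [0,0,-1,0,0,0],
    [0,0,-1,0,0,0],
  ],
)

```text
t: 16.4
position: [0.6387, -0.0497, 0.1455]
orientation: [[-0.175, 0.985, -0.001], [0.985, 0.175, 0.0], [0.0, -0.001, -1.0]]
wrist_force: [0.4, -0.2, -0.2]
finger_gap: 0.0557
gripper_force: 0.0
```

Run:
```python
from station import env
from h import *
from go import go
c=env.capture("wrist");cv2.imwrite("pics/w5.png",c["pixels"][:,:,::-1])
for ce,s,_ in blobs(color(c,"black"),(260,180,380,290),30):print("black",ce,s,wonz(c,*ce,.057))
go(.4513,.3435,.17,100)
```

```text
black [316.225 182.525] [306 182  23   3  40] [ 0.63079307 -0.01002901  0.057     ]
black [318.43701799 250.47300771] [308 240  22  22 389] [ 0.63921338 -0.04994144  0.057     ]
t 16.45 pos [ 0.6385 -0.0496  0.1451] yaw 100.1 gap 0.0557 q6 -0.33 F [0.9 0.1 0.1]
shift [ 4.199 -1.155 -0.244] turn [-0.001 -0.     0.001]
```

View pics/w5.png

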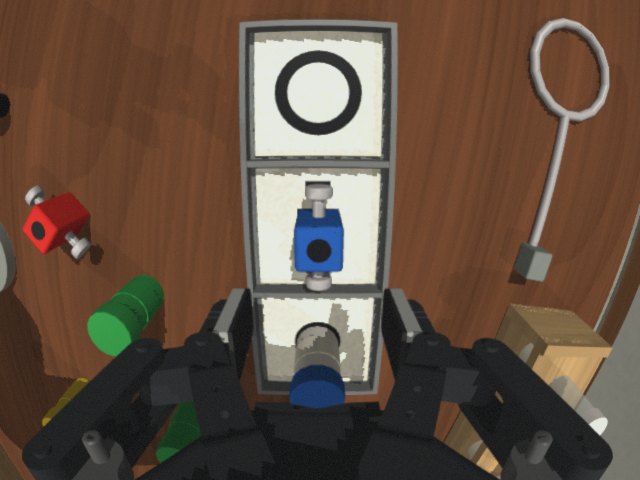

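The boss head stands on its outline, spot at (318,250), with its screws along the bar. On to the funnel.

Call:
send_rows(
  steps=[
    [0.4,-0.1,-0.2,0,0,0],
    [0.85,-0.2,-0.24,0,0,0],
    [1,-0.28,-0.24,0,0,0],
    [1,-0.28,-0.24,0,0,0],
  ],
  jaw=0.4,
)

```text
t: 16.95
position: [0.5934, 0.0441, 0.1696]
orientation: [[-0.176, 0.984, -0.001], [0.984, 0.176, -0.0], [0.0, -0.001, -1.0]]
wrist_force: [0.4, -0.4, 0.6]
finger_gap: 0.0595
gripper_force: 0.0
```

Call:
send_rows(
  steps=[
    [0.5,-0.14,0,0,0,0],
    [1,-0.28,0,0,0,0],
    [1,-0.28,0,0,0,0],
  ],
)

```text
t: 17.32
position: [0.5483, 0.1385, 0.1698]
orientation: [[-0.177, 0.984, -0.001], [0.984, 0.177, -0.0], [0.0, -0.001, -1.0]]
wrist_force: [-0.4, -0.3, 0.4]
finger_gap: 0.0599
gripper_force: 0.0
```

Call:
send_rows(
  steps=[
    [0.5,-0.14,0,0,0,0],
    [1,-0.28,0,0,0,0],
    [1,-0.28,0,0,0,0],
  ],
)

```text
t: 17.7
position: [0.5036, 0.2319, 0.1699]
orientation: [[-0.177, 0.984, -0.0], [0.984, 0.177, -0.0], [-0.0, -0.0, -1.0]]
wrist_force: [-0.0, -0.5, 0.3]
finger_gap: 0.0594
gripper_force: 0.0
```

Call:
send_rows(
  steps=[
    [0.5,-0.14,0,0,0,0],
    [1,-0.28,0,0,0,0],
    [1,-0.28,0,0,0,0],
    [1,-0.28,0,0,0,0],
  ],
)

```text
t: 18.2
position: [0.4599, 0.3231, 0.17]
orientation: [[-0.174, 0.985, -0.0], [0.985, 0.174, -0.001], [-0.001, -0.0, -1.0]]
wrist_force: [-0.1, -0.6, 0.0]
finger_gap: 0.0598
gripper_force: 0.0
```

Call:
send_rows(
  steps=[
    [0.2,-0.03,0,0,0,0],
    [0.2,-0.03,0,0,0,0],
    [0.2,-0.03,0,0,0,0],
  ],
)

```text
t: 18.58
position: [0.4524, 0.3434, 0.1702]
orientation: [[-0.175, 0.985, -0.0], [0.985, 0.175, -0.0], [-0.0, -0.0, -1.0]]
wrist_force: [-1.4, 0.5, 0.7]
finger_gap: 0.0599
gripper_force: 0.0
```

Run:
```python
from station import env
from h import *
from go import go
c=env.capture("wrist");cv2.imwrite("pics/w6.png",c["pixels"][:,:,::-1])
for ce,s,_ in blobs(color(c,"blue"),(200,100,440,400),100):print(ce,s,wonz(c,*ce,.02))
go(.4513,.3435,.071,100)
```

```text
[316.20308731 218.13024602] [ 280  182   73   81 4146] [0.45102915 0.34624645 0.02      ]
t 18.62 pos [0.4524 0.3433 0.1703] yaw 100.1 gap 0.0600 q6 0.39 F [-0.2 -0.3  1.2]
shift [ 0.004 -0.011  0.993] turn [-0.     0.     0.001]
```

View pics/w6.png

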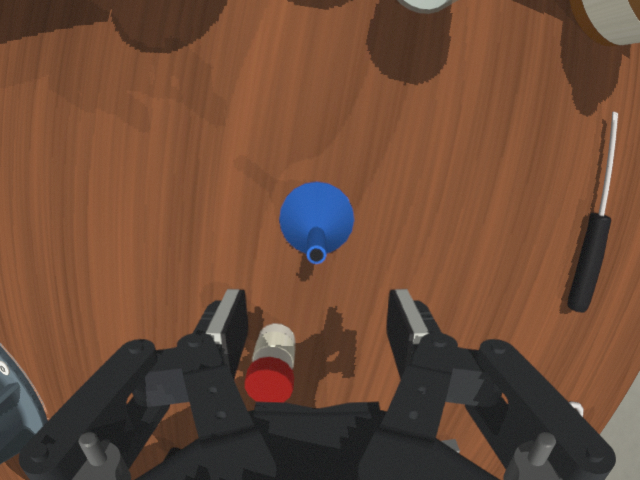

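The funnel is seen with its stem tip at (316,254), centred between the fingers. Lowering.

Call:
send_rows(
  steps=[
    [0,-0.01,0.35,0,0,0],
    [0,-0.01,0.7,0,0,0],
    [0,-0.01,0.98,0,0,0],
    [0,-0.01,0.98,0,0,0],
    [0,-0.01,0.98,0,0,0],
  ],
)

```text
t: 19.25
position: [0.4518, 0.3436, 0.0734]
orientation: [[-0.175, 0.985, 0.001], [0.985, 0.175, 0.001], [0.0, 0.001, -1.0]]
wrist_force: [0.0, -0.1, 0.3]
finger_gap: 0.0597
gripper_force: 0.0
```

Call:
send_rows(
  steps=[
    [0,0,0,0,0,0],
    [0,0,0,0,0,0],
    [0,0,0,0,0,0],
    [0,0,0,0,0,0],
    [0,0,0,0,0,0],
    [0,0,0,0,0,0],
    [0,0,0,0,0,0],
    [0,0,0,0,0,0],
  ],
  jaw=-1,
)

```text
t: 20.25
position: [0.4515, 0.3436, 0.0728]
orientation: [[-0.175, 0.985, 0.001], [0.985, 0.175, 0.0], [0.0, 0.001, -1.0]]
wrist_force: [0.2, -0.5, 6.0]
finger_gap: 0.0103
gripper_force: 58.5
```

Call:
send_rows(
  steps=[
    [0,0,-0.35,0,0,0],
    [0,0,-0.7,0,0,0],
    [0,0,-0.98,0,0,0],
    [0,0,-0.98,0,0,0],
    [0,0,-0.98,0,0,0],
  ],
)

```text
t: 20.88
position: [0.4508, 0.3432, 0.1693]
orientation: [[-0.175, 0.985, -0.001], [0.985, 0.175, -0.001], [-0.001, -0.001, -1.0]]
wrist_force: [-0.8, 0.1, -0.6]
finger_gap: 0.0105
gripper_force: 58.5
```

Run:
```python
from station import env
from h import *
from go import go
c=env.capture("side");cv2.imwrite("pics/s7.png",cv2.resize(c["pixels"][250:450,180:430,::-1],None,fx=3,fy=3))
go(.621,.0487,.17,100)
```

```text
t 20.93 pos [0.4507 0.3431 0.169 ] yaw 100.1 gap 0.0106 q6 0.39 F [-0.3  0.3 -1.4]
shift [-3.197  1.16  -0.01 ] turn [-0.001  0.     0.001]
```

View pics/s7.png

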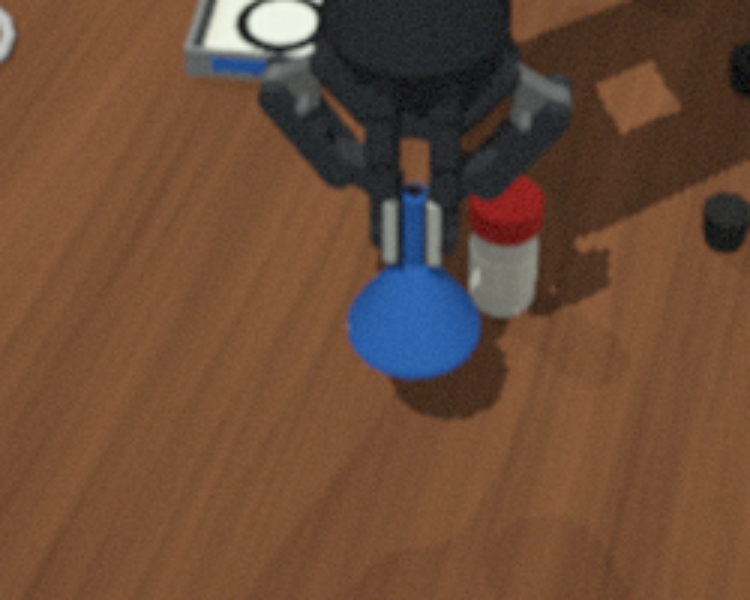

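The funnel hangs upright in the jaws at crop (413,290). Carrying it to the ring.

Call:
send_rows(
  steps=[
    [-0.5,0.2,0,0,0,0],
    [-0.95,0.37,0,0,0,0],
    [-0.95,0.37,0,0,0,0],
  ],
)

```text
t: 21.3
position: [0.5052, 0.254, 0.1691]
orientation: [[-0.172, 0.985, -0.002], [0.985, 0.172, -0.001], [-0.001, -0.002, -1.0]]
wrist_force: [-0.9, -0.3, -0.8]
finger_gap: 0.0105
gripper_force: 58.5
```

Call:
send_rows(
  steps=[
    [-0.5,0.2,0,0,0,0],
    [-0.95,0.37,0,0,0,0],
    [-0.95,0.37,0,0,0,0],
  ],
)

```text
t: 21.68
position: [0.558, 0.1676, 0.1692]
orientation: [[-0.173, 0.985, -0.001], [0.985, 0.173, -0.0], [-0.0, -0.001, -1.0]]
wrist_force: [0.2, 0.2, -1.5]
finger_gap: 0.0101
gripper_force: 58.5
```

Call:
send_rows(
  steps=[
    [-0.45,0.15,0,0,0,0],
    [-0.9,0.3,0,0,0,0],
    [-0.95,0.32,0,0,0,0],
    [-0.95,0.32,0,0,0,0],
  ],
)

```text
t: 22.18
position: [0.6049, 0.0825, 0.1696]
orientation: [[-0.176, 0.984, -0.001], [0.984, 0.176, 0.0], [0.001, -0.001, -1.0]]
wrist_force: [0.7, -0.1, -0.3]
finger_gap: 0.0103
gripper_force: 58.5
```

```bash
python3 go.py .6215 .0485 .0805 100
```

```text
t 22.18 pos [0.6049 0.0825 0.1696] yaw 100.1 gap 0.0103 q6 -0.12 F [ 0.7 -0.1 -0.3]
shift [-0.364  0.105  0.89 ] turn [-0.001 -0.     0.001]
```

Call:
send_rows(
  steps=[
    [-0.36,0.1,0,0,0,0],
    [-0.36,0.1,0.1,0,0,0],
    [-0.36,0.1,0.4,0,0,0],
    [-0.36,0.1,0.65,0,0,0],
    [-0.36,0.1,0.65,0,0,0],
    [-0.36,0.1,0.65,0,0,0],
  ],
)

```text
t: 22.92
position: [0.6218, 0.0487, 0.1061]
orientation: [[-0.176, 0.984, 0.001], [0.984, 0.176, 0.0], [0.0, 0.001, -1.0]]
wrist_force: [0.2, 0.0, 0.5]
finger_gap: 0.0102
gripper_force: 58.6
```

```bash
python3 go.py .6215 .0485 .0805 100
```

```text
t 22.93 pos [0.6218 0.0487 0.1061] yaw 100.1 gap 0.0102 q6 -0.17 F [0.2 0.  0.5]
shift [-0.002 -0.004  0.256] turn [ 0.    -0.     0.002]
```

Call:
send_rows(
  steps=[
    [0,0,0.12,0,0,0],
    [0,0,0.18,0,0,0],
    [0,0,0.22,0,0,0],
    [0,0,0.25,0,0,0],
    [0,0,0.26,0,0,0],
    [0,0,0.26,0,0,0],
  ],
)

```text
t: 23.68
position: [0.6219, 0.0477, 0.0799]
orientation: [[-0.175, 0.985, 0.0], [0.985, 0.175, -0.0], [-0.0, 0.0, -1.0]]
wrist_force: [-1.9, 0.0, 5.0]
finger_gap: 0.0103
gripper_force: 59.5
```

Call:
send_rows(
  steps=[
    [0,0,0.01,0,0,0],
    [0,0,0.01,0,0,0],
  ],
)

```text
t: 23.92
position: [0.6219, 0.0477, 0.0798]
orientation: [[-0.175, 0.985, 0.0], [0.985, 0.175, -0.0], [-0.0, 0.0, -1.0]]
wrist_force: [-7.2, -0.3, 14.0]
finger_gap: 0.0103
gripper_force: 60.4
```

Contact made; releasing and lifting clear.

Call:
send_rows(
  steps=[
    [0,0,0,0,0,0],
    [0,0,0,0,0,0],
    [0,0,0,0,0,0],
    [0,0,0,0,0,0],
    [0,0,0,0,0,0],
  ],
  jaw=0,
)

```text
t: 24.55
position: [0.6217, 0.0477, 0.0782]
orientation: [[-0.175, 0.985, -0.0], [0.985, 0.175, 0.0], [0.0, -0.0, -1.0]]
wrist_force: [-0.1, 0.6, -0.3]
finger_gap: 0.0428
gripper_force: 0.0
```

Call:
send_rows(
  steps=[
    [0,0,-0.35,0,0,0],
    [0,0,-0.7,0,0,0],
    [0,0,-1,0,0,0],
    [0,0,-1,0,0,0],
    [0,0,-1,0,0,0],
  ],
)

```text
t: 25.18
position: [0.6214, 0.0478, 0.1775]
orientation: [[-0.175, 0.985, -0.001], [0.985, 0.175, -0.0], [0.0, -0.001, -1.0]]
wrist_force: [-0.4, -0.9, -0.0]
finger_gap: 0.0427
gripper_force: 0.0
```

Call:
send_rows(
  steps=[
    [0.5,-0.5,-0.3,0,0,0],
    [0.9,-0.9,-0.5,0,0,0],
    [0.9,-0.9,-0.5,0,0,0],
    [0.9,-0.9,-0.5,0,0,0],
  ],
)

```text
t: 25.68
position: [0.5173, 0.1207, 0.2279]
orientation: [[-0.176, 0.984, -0.0], [0.984, 0.176, -0.0], [-0.0, -0.0, -1.0]]
wrist_force: [0.7, -0.1, -0.1]
finger_gap: 0.0424
gripper_force: 0.0
```

Run:
```python
from station import env
from h import *
T=env.capture("top");S=env.capture("side");a=T["pixels"][180:320,140:520,::-1];b=S["pixels"][120:320,230:450,::-1]
cv2.imwrite("pics/end.png",np.vstack([cv2.resize(a,(600,221)),cv2.resize(b,(600,370))[:, :]]))
for ce,s,_ in blobs(color(S,"blue"),(230,120,480,300),30):print(ce,s)
for n,p in(("disc+mid cap",(.6555,-.145,.07)),("boss",(.6385,-.0492,.032)),("funneltip",(.621,.049,.092))):print(n,np.round(proj(S,p),1))
print(env.sense()["t"])
```

```text
[286.31818182 177.40909091] [280 172  14  11 110]
[275.80283224 240.27777778] [260 204  29  63 918]
[269.29927007 272.27007299] [251 270  37   6 137]
disc+mid cap [287.9 176. ]
boss [281.3 217.5]
funneltip [271.8 221.7]
25.775
```

View pics/end.png

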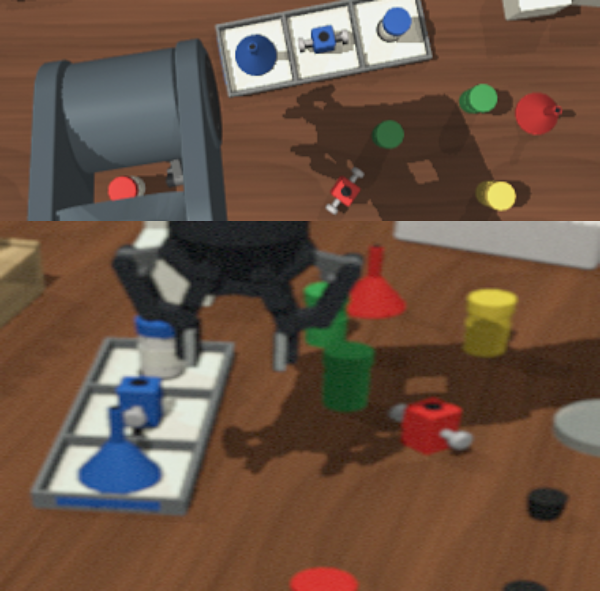

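All three blue items stand upright and centred in their own bays: funnel (256,54), boss head (323,40) and bottle (397,23). The red twins haven't moved, and the gripper is clear. Handing in.

```bash
python3 -c "
from station import env
print(env.close_job())"
```

```text
the job is handed in; nothing more can be done
None
```

The job is handed in at about 26 s of the 83 s allowed: the blue bottle, boss head and funnel each stand upright on their own outline boards, and the red twins were left in place; the hand-in call returned no verdict.

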